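Walk the stone block round to the fence

TASK

Push the heavy stone block round on the bench, never lifting or tipping it, until the long face marked with the red stripe stands flush against the wooden fence and the block lies between the fence's two blue marks. Turn it square before it meets the fence: no corner may knock into the fence while the block is still askew. Leave the other things on the bench where they are.

Things in the scene. Friction and masses are not known exactly. Their poses are not given: they have to be found in the camera images.
- block: loose pale grey limestone block, 115 x 90 x 50 mm (own x, y, z), about 1.2 kg; pushed low with 5 to 15 N it slides. Origin under its centre. The trued long face is at own y = -45 mm; a red stripe runs along the top beside it. It starts 35 to 60 degrees clockwise (from above) from its final heading, own x along the fence's own x, its +x end nearer to the fence
- face_left (a point): end of the trued face at own x = -57.5, y = -45 mm, 20 mm above the block's underside
- face_right (a point): end of the trued face at own x = +57.5, y = -45 mm, 20 mm above the block's underside
- fence: fixed dark wooden batten, 184 mm long, 32 mm thick, 35 mm high. Origin at the foot of its working face, midway along; own x runs along it, roughly away from the robot, own y points straight out of the working face towards the block (robot's left). Two blue marks cross its top at own x = -78 and +78 mm. Behind the work a wall shelf overhangs, front edge at world x = 0.685, underside 335 mm up: keep the wrist clear
- sand_block: bystander: grey sanding block 66 x 79 x 30 mm, origin under its centre
- club_hammer: bystander: club hammer with wooden handle, 122 x 245 x 32 mm, origin under its centre
- tape_measure: bystander: yellow pocket tape measure 55 x 85 x 62 mm, origin under its centre
- carpenter_pencil: bystander: red carpenter's pencil, 86 x 155 x 8 mm as it lies, to the right behind the fence, origin under its centre
- wood_wedge: bystander: small wooden wedge 34 x 110 x 26 mm, well to the left of the block, origin under its centre

How it is judged:
By the outcome, as a careful person would: the job done as asked, in the order asked, and still so for the second after the job is handed in, with the robot touching nothing.
It also fails if it takes over 72 s, if anything falls off the work surface, if the arm or the gripper's body presses on something with over 40 N, if the wrist force passes 120 N, or if a joint passes its speed limit or range.

ROBOT

A 6-joint arm with a two-finger parallel gripper is mounted at the origin on a cart in front of the work surface, level with it; the furniture and walls round the work are solid. World frame = base frame: x ahead of the robot, y to its left, z up, the work surface at z = 0. Lengths are in m, angles in rad, forces in N, time in s.
With the tool pointing down it reaches from about 0.35 to 0.85 m from the base axis. Payload 8.1 kg.
Tool frame: the origin (TCP) lies midway between the tips of the shut fingers; the grasp point (between the pads) lies 19 mm behind it; z points along the fingers, y is the direction in which the jaws open and shut (so a half turn about z gives the same grasp; the last joint's range is limited). The gripper opens to 93 mm and grips with 3 to 60 N. Pads are 15 mm wide; open, the fingers measure 128 mm over their backs; the gripper's body (75 mm by 188 mm) begins 65 mm behind the grasp point.
Start: joints at [-1.298, 0.13, 1.488, -0, 1.523, -0.085], TCP at [0.21, -0.562, 0.219] pointing down, gripper open.
Joint ranges: [-2.96, 2.96], [-0.89, 2.26], [0.02, 2.5], [-1.34, 4.48], [0, 2.73], [-2.66, 2.66]. Speed limits (rad/s): [2.39, 2.39, 2.79, 3.14, 3.14, 3.14].

INTERFACE

Orientations are given as a rotation vector (axis times angle).
In Python, from plant import robot gives the robot as it stands. The module is installed in compiled form; this text tells all that it offers.
- The arm moves only by the shell command python3 -m pendant 'ROWS' [FORCE]. ROWS is JSON, a list of rows, each an object with "translation": the shift along the tool's x, y, z in mm, a list of three; "twist": the turn, a rotation vector about the tool's x, y, z in rad, a list of three; "grip": the opening, from -1 (shut) to 1 (fully open). A call has exactly 10 rows; each row shifts and turns the pose as measured when the row begins, along the tool's axes as they then stand; what a row does not reach is not made up. A row lasts 1/10 s, in which the tool goes at most 50 mm and 8.59 degrees, less where a joint would pass 70% of its speed; a pose out of reach is approached as far as the arm can. A call is refused whole if a number of a shift passes 50 or a number of a turn 0.15, either way. A call with a gripper value outside its range is refused whole. The fingers move at their own pace and stop on an object; FORCE is the grip in N (left out, the last holds). Time passes only in rows, so rows that do not move let the fingers close, or fill a call up. It gives the time, the measured TCP pose, the force and the opening at its end, in the units of the state.
- robot.read_state(): the state, without advancing time (a new reading comes with each control period).
- robot.read_camera(name): name is "side" or "top" or "wrist"; returns (picture, depth): 400x640x3 uint8, red, green, blue; 400x640 float32, m along the optical axis (not along the pixel's ray), 0 where there is no reading.
- robot.camera_info(name): a dict with "vertical_fov" (degrees; the focal length in pixels is half the picture's height over the tangent of half this angle, whatever the lens; pixels are square), "cx", "cy" (the principal point, pixels), "cam_to_world" (4x4, takes a point from camera to world coordinates). Camera axes: x right, y up, looking along -z (the intrinsics and any distortion apply to the point x, -y, -z); pixel columns grow to the right and rows downward; lengths in m; the calibration is good to about 2 mm. A picture is of the moment at which its call begins: read the wrist's pose just before it. camera_info takes no time and is no camera call; for the wrist camera it gives the pose at the moment of the call.
- robot.close_job(): hands the job in, once; it reports no verdict.
The state is a dict: "t": time; "q": joint angles; "dq": joint speeds; "joint_torque": joint torques, N m; "tool_pos": TCP position; "orientation": TCP orientation; "force": force on the tool from outside, world axes, zero at the start; "wrist_torque": the same for the moment, N m; "opening": finger opening in m.
Only numpy, scipy, OpenCV 4.12 (cv2) and the standard library are available. Lean on these libraries where they do the work, as an engineer would, in place of code of your own. Each camera call takes 0.05 s, during which the arm holds its last target. There are 200 camera calls.

## Working session

There is one attempt and no reset: what is moved stays moved. The work goes in short steps, Python scripts to look and compute and a shell command to move; the robot and the scene stay as the last step left them, time stands still between calls to the robot, and variables do not carry over. Pictures are saved under pics/ and viewed, about 8 in all and at most 12, crops included, and the job is handed in when it is done.

```bash
mkdir -p pics
cat > h.py <<'E'
import numpy as np, cv2
from plant import robot
def px2w(info,u,v,d=None,z=None,hw=(400,640)):
    f=hw[0]/2/np.tan(np.radians(info["vertical_fov"])/2)
    r=np.array([(u-info["cx"])/f,-(v-info["cy"])/f,-1.0]);T=np.array(info["cam_to_world"])
    if d is None:
        w=T[:3,:3]@r; d=(z-T[2,3])/w[2]
    return T[:3,:3]@(r*d)+T[:3,3]
E
python3 - <<'E'
from h import *
np.set_printoptions(precision=4,suppress=True)
s=robot.read_state(); print(s)
for n in("top","side"):
    i=robot.camera_info(n); print(n,i)
    p,d=robot.read_camera(n); cv2.imwrite(f"pics/{n}0.png",p[:,:,::-1]); np.savez(f"{n}0.npz",p=p,d=d)
E
```

```text
{'t': 0.0, 'q': array([-1.2984,  0.1312,  1.4893, -0.    ,  1.523 , -0.0854]), 'dq': array([-0.002 ,  0.0025, -0.0002, -0.002 , -0.0024,  0.0001]), 'joint_torque': array([  0.002 , -55.9841, -49.1756,   0.0767,   0.0357,  -0.0002]), 'tool_pos': array([ 0.21  , -0.5614,  0.2176]), 'orientation': array([-3.0896, -0.5587,  0.0003]), 'force': array([ 0.2183,  0.0706, -0.6834]), 'wrist_torque': array([0.0237, 0.0151, 0.0114]), 'opening': 0.09305821971965275}
top {'vertical_fov': 56.91078973507048, 'cx': 322.4546329925723, 'cy': 203.39892338989097, 'cam_to_world': array([[-0.0033,  0.9948, -0.1015,  0.4348],
       [-1.    , -0.0023,  0.0095, -0.0174],
       [ 0.0092,  0.1016,  0.9948,  1.3   ],
       [ 0.    ,  0.    ,  0.    ,  1.    ]])}
side {'vertical_fov': 54.916619195457855, 'cx': 313.45908599587807, 'cy': 194.62230441201478, 'cam_to_world': array([[ 0.9067,  0.1971, -0.3729,  0.0156],
       [-0.4218,  0.4271, -0.7998, -1.1444],
       [ 0.0017,  0.8825,  0.4704,  0.7189],
       [ 0.    ,  0.    ,  0.    ,  1.    ]])}
```

View pics/top0.png

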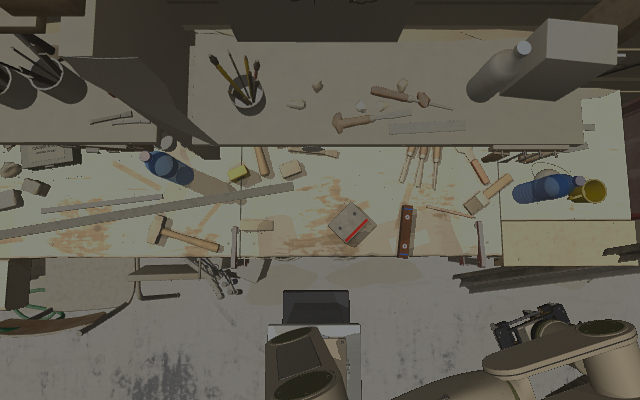

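View pics/side0.png

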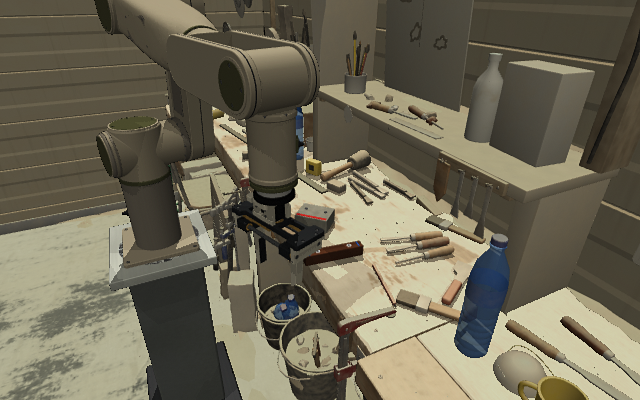

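The top view shows the block near (352,223) and the fence near (406,231). The sanding block, tape and wedge lie above and to the left. I'll enlarge this area.

Run:
```python
from h import *
np.set_printoptions(precision=4,suppress=True)
z=np.load("top0.npz");p,d=z["p"],z["d"]
c=p[190:265,315:435][:,:,::-1]; c=cv2.resize(c,None,fx=6.5,fy=6.5,interpolation=cv2.INTER_CUBIC)
cv2.imwrite("pics/crop0.png",np.clip(c*1.7,0,255).astype(np.uint8))
i=robot.camera_info("top")
for u,v in[(352,223),(345,215),(406,231),(406,212),(380,230),(300,230),(450,230),(460,240)]: print(u,v,px2w(i,u,v,d=d[v,u]))
```

```text
352 223 [ 0.4953 -0.1292  0.0502]
345 215 [ 0.5226 -0.1058  0.0495]
406 231 [ 0.4679 -0.3137  0.0423]
406 212 [ 0.5333 -0.317   0.0356]
380 230 [ 0.4728 -0.2319  0.0006]
300 230 [0.4735 0.0492 0.0048]
450 230 [ 0.4721 -0.4799 -0.0019]
460 240 [ 0.4369 -0.5123  0.0022]
```

View pics/crop0.png

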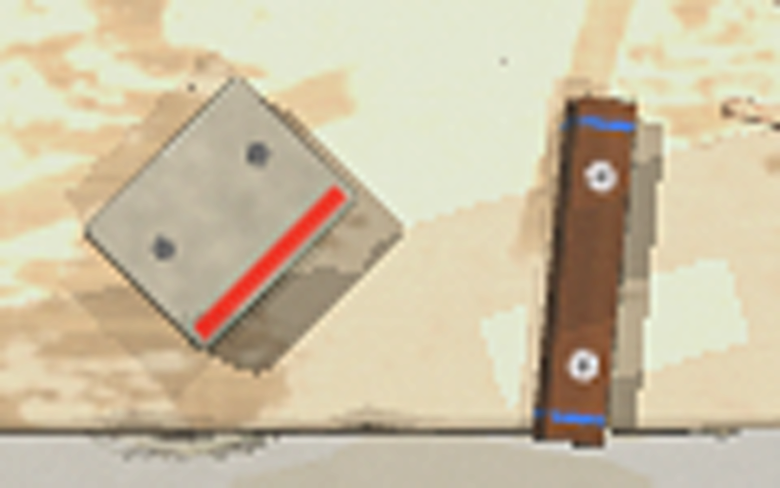

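Run:
```python
from h import *
np.set_printoptions(precision=4,suppress=True)
i=robot.camera_info("top")
P=lambda u,v,z:px2w(i,315+(u+.5)/6.5-.5,190+(v+.5)/6.5-.5,z=z)[:2]
B=[P(*c,.05) for c in[(88,232),(237,78),(352,190),(203,345)]]
print("block TL,TR,BR(face_right),BL(face_left)",*B, "sizes",[np.linalg.norm(B[k]-B[(k+1)%4]) for k in range(4)])
c=np.mean(B,0); h=(B[2]-B[3])+(B[1]-B[0]); print("centre",c,"heading",np.degrees(np.arctan2(h[1],h[0])))
F=[P(*c,.035) for c in[(572,100),(543,437),(636,103),(604,443)]]
print("fence",*F,[np.degrees(np.arctan2(*(a-b)[::-1])) for a,b in((F[0],F[1]),(F[2],F[3]))],np.linalg.norm(F[0]-F[1]),np.linalg.norm(F[0]-F[2]))
print("bluemarks right ends",P(634,126,.035),P(605,420,.035))
```

```text
block TL,TR,BR(face_right),BL(face_left) [ 0.4879 -0.0482] [ 0.5683 -0.1268] [ 0.5094 -0.1862] [ 0.4291 -0.1076] sizes [np.float64(0.11245399359674552), np.float64(0.08372225192021988), np.float64(0.1123406533480639), np.float64(0.0834873754305638)]
centre [ 0.4987 -0.1172] heading -44.36760956925505
fence [ 0.5578 -0.3059] [ 0.3806 -0.2862] [ 0.5561 -0.34  ] [ 0.3774 -0.3181] [np.float64(-6.347302809828726), np.float64(-6.958064980128753)] 0.1782617347297175 0.03405507411686743
bluemarks right ends [ 0.5438 -0.3385] [ 0.3893 -0.319 ]
```

```bash
python3 -m pendant '[{"translation":[36,-25,0],"twist":[0,0,0],"grip":0.33},{"translation":[36,-25,0],"twist":[0,0,0],"grip":0.33},{"translation":[36,-25,0],"twist":[0,0,0],"grip":0.33},{"translation":[36,-25,0],"twist":[0,0,0],"grip":0.33},{"translation":[36,-25,0],"twist":[0,0,0],"grip":0.33},{"translation":[36,-25,0],"twist":[0,0,0],"grip":0.33},{"translation":[36,-25,0],"twist":[0,0,0],"grip":0.33},{"translation":[36,-25,0],"twist":[0,0,0],"grip":0.33},{"translation":[36,-25,0],"twist":[0,0,0],"grip":0.33},{"translation":[36,-25,0],"twist":[0,0,0],"grip":0.33}]'
cat >> h.py <<'E'
from scipy.spatial.transform import Rotation as Ro
def go(target,head):
    """remaining move to TCP target (m) with tool y at heading head (deg), in the tool axes, mm / rad"""
    s=robot.read_state();R=Ro.from_rotvec(s["orientation"]).as_matrix()
    yw=np.degrees(np.arctan2(R[1,1],R[0,1]))
    dt=R.T@(np.array(target)-s["tool_pos"])*1000
    print("t",s["t"],"pos",s["tool_pos"].round(4),"tool y head %.1f"%yw,"tilt %.2f"%np.degrees(np.arccos(-R[2,2])),"open %.4f"%s["opening"],"F",s["force"].round(1),"q",s["q"].round(2))
    print("move mm",dt.round(1),"twist z %.3f"%-np.radians(head-yw))
E
python3 -c "
from h import *
go([.556,-.059,.12],-44.4)"
```

```text
t: 1.1
tool_pos: [0.4634, -0.1904, 0.2129]
orientation: [-3.086, -0.542, 0.006]
force: [1.0, -0.2, 0.9]
opening: 0.062
t 1.1 pos [ 0.4634 -0.1904  0.2129] tool y head -70.1 tilt 0.51 open 0.0620 F [ 1.  -0.2  0.9] q [-0.5  -0.13  1.76  0.    1.52  0.73]
move mm [132.1 -91.2  93.4] twist z -0.448
```

```bash
python3 -m pendant '[{"translation":[33,-23,0],"twist":[0,0,0],"grip":0.33},{"translation":[33,-23,0],"twist":[0,0,0],"grip":0.33},{"translation":[33,-23,0],"twist":[0,0,0],"grip":0.33},{"translation":[33,-23,0],"twist":[0,0,0],"grip":0.33},{"translation":[0,0,0],"twist":[0,0,-0.09],"grip":0.33},{"translation":[0,0,0],"twist":[0,0,-0.09],"grip":0.33},{"translation":[0,0,0],"twist":[0,0,-0.09],"grip":0.33},{"translation":[0,0,0],"twist":[0,0,-0.09],"grip":0.33},{"translation":[0,0,0],"twist":[0,0,-0.09],"grip":0.33},{"translation":[0,0,0],"twist":[0,0,0],"grip":0.33}]'
python3 - <<'E'
from h import *
np.set_printoptions(precision=4,suppress=True)
go([.556,-.059,.015],-44.4)
i=robot.camera_info("wrist");print(i)
p,d=robot.read_camera("wrist");cv2.imwrite("pics/w1.png",np.clip(p[:,:,::-1]*1.5,0,255).astype(np.uint8));np.savez("w1.npz",p=p,d=d,T=i["cam_to_world"])
E
```

```text
t: 2.1
tool_pos: [0.5588, -0.0441, 0.2078]
orientation: [-2.865, -1.253, 0.013]
force: [-0.0, 0.1, 0.1]
opening: 0.0616
t 2.1 pos [ 0.5588 -0.0441  0.2078] tool y head -42.8 tilt 0.97 open 0.0616 F [-0.   0.1  0.1] q [-0.18  0.04  1.6   0.01  1.51  0.57]
move mm [-12.5  11.3 192.7] twist z 0.028
{'vertical_fov': 67.37755792304144, 'cx': 324.21140226923063, 'cy': 201.41942852420505, 'cam_to_world': array([[ 0.734 ,  0.6446,  0.2139,  0.6169],
       [-0.679 ,  0.7046,  0.2064,  0.0134],
       [-0.0177, -0.2967,  0.9548,  0.3737],
       [ 0.    ,  0.    ,  0.    ,  1.    ]])}
```

View pics/w1.png

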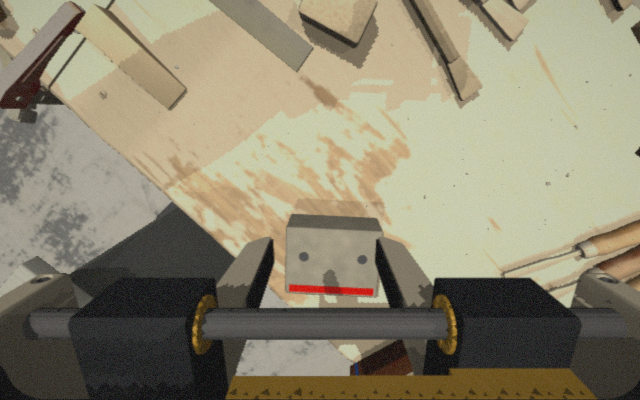

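The wrist view shows the block between the fingers, from (288,214) to (382,297), with the stripe at the bottom and the way down behind it free. I'll check this estimate against the top view.

Run:
```python
from h import *
np.set_printoptions(precision=4,suppress=True)
i=robot.camera_info("wrist");i["cam_to_world"]=np.load("w1.npz")["T"];d=np.load("w1.npz")["d"]
B=[px2w(i,u,v,z=.05)[:2] for u,v in[(287,228),(381,234),(378,297),(287,296)]]
print(*B,[np.linalg.norm(B[k]-B[(k+1)%4]) for k in range(4)],np.mean(B,0))
print(px2w(i,330,250,d=d[250,330]),np.degrees(np.arctan2(*(B[1]-B[0])[::-1])),np.degrees(np.arctan2(*(B[2]-B[3])[::-1])))
R=Ro.from_rotvec(robot.read_state()["orientation"]).as_matrix();print(R)
c=np.array([.4987,-.1172]);ey=np.array([.699,.715])
t=c+ey*.068-.004*np.array([.715,-.699]);print(t);go([*t,.015],-44.4)
```

```text
[ 0.4904 -0.0511] [ 0.5662 -0.1304] [ 0.5091 -0.1937] [ 0.4254 -0.1163] [np.float64(0.10973693563890839), np.float64(0.0853141172917365), np.float64(0.11396423959787691), np.float64(0.09205070485781579)] [ 0.4978 -0.1229]
[ 0.5085 -0.1055  0.0502] -46.289785748317485 -42.7985937322895
[[ 0.6814  0.7318 -0.0136]
 [ 0.7319 -0.6813  0.0103]
 [-0.0018 -0.0169 -0.9999]]
[ 0.5434 -0.0658]
t 2.15 pos [ 0.5587 -0.0441  0.2077] tool y head -43.0 tilt 0.98 open 0.0614 F [-0.1  1.  -0.3] q [-0.18  0.04  1.6   0.01  1.51  0.57]
move mm [-26.    6.8 192.7] twist z 0.025
```

```bash
python3 -m pendant '[{"translation":[-12,3,0],"twist":[-0.017,0,0.025],"grip":0.33},{"translation":[-12,3,0],"twist":[0,0,0],"grip":0.33},{"translation":[0,0,40],"twist":[0,0,0],"grip":0.33},{"translation":[0,0,40],"twist":[0,0,0],"grip":0.33},{"translation":[0,0,40],"twist":[0,0,0],"grip":0.33},{"translation":[0,0,30],"twist":[0,0,0],"grip":0.33},{"translation":[0,0,15],"twist":[0,0,0],"grip":0.33},{"translation":[0,0,0],"twist":[0,0,0],"grip":0.33},{"translation":[0,0,0],"twist":[0,0,0],"grip":0.33},{"translation":[0,0,0],"twist":[0,0,0],"grip":0.33}]'
python3 -c "
from h import *
go([.5434,-.0658,.015],-44.4)
R=Ro.from_rotvec(robot.read_state()['orientation']).as_matrix();print(R[2])"
```

```text
t: 3.15
tool_pos: [0.5438, -0.0756, 0.0413]
orientation: [2.901, 1.183, 0.005]
force: [0.3, 0.1, -0.3]
opening: 0.0618
t 3.15 pos [ 0.5438 -0.0756  0.0413] tool y head -45.6 tilt 0.51 open 0.0618 F [ 0.3  0.1 -0.3] q [-0.23  0.15  1.81 -0.01  1.18  0.57]
move mm [ 6.6 -7.6 26.2] twist z -0.022
[-3.40688903e-04  8.97169742e-03 -9.99959695e-01]
```

```bash
python3 -m pendant '[{"translation":[0,-4,13],"twist":[0.009,0,-0.02],"grip":0.33},{"translation":[0,-3,12],"twist":[0,0,0],"grip":0.33},{"translation":[0,0,0],"twist":[0,0,0],"grip":0.33},{"translation":[-4,0,0],"twist":[0,0,0],"grip":0.33},{"translation":[-3,0,0],"twist":[0,0,0],"grip":0.33},{"translation":[-3,-2,0],"twist":[0,0,-0.04],"grip":0.33},{"translation":[-3.5,-2.5,0],"twist":[0,0,-0.05],"grip":0.33},{"translation":[-3.5,-2.5,0],"twist":[0,0,-0.05],"grip":0.33},{"translation":[-3.5,-2.5,0],"twist":[0,0,-0.05],"grip":0.33},{"translation":[-3.5,-2.5,0],"twist":[0,0,-0.05],"grip":0.33}]'
python3 -c "
from h import *
go([.5,-.1,.015],-6.7)
R=Ro.from_rotvec(robot.read_state()['orientation']).as_matrix();print(R[2])
p,d=robot.read_camera('top');np.savez('top1.npz',p=p,d=d)
c=cv2.resize(p[190:265,315:435][:,:,::-1],None,fx=6.5,fy=6.5,interpolation=cv2.INTER_CUBIC)
cv2.imwrite('pics/crop1.png',np.clip(c*1.7,0,255).astype(np.uint8))"
```

```text
t: 4.15
tool_pos: [0.5163, -0.0789, 0.0179]
orientation: [-2.724, -1.564, -0.015]
force: [1.6, 5.6, -1.4]
opening: 0.0617
t 4.15 pos [ 0.5163 -0.0789  0.0179] tool y head -30.3 tilt 0.55 open 0.0617 F [ 1.6  5.6 -1.4] q [-0.26  0.11  1.89  0.01  1.13  0.27]
move mm [-26.5  -3.4   2.6] twist z -0.411
[ 0.00860572  0.00409421 -0.99995459]
```

View pics/crop1.png

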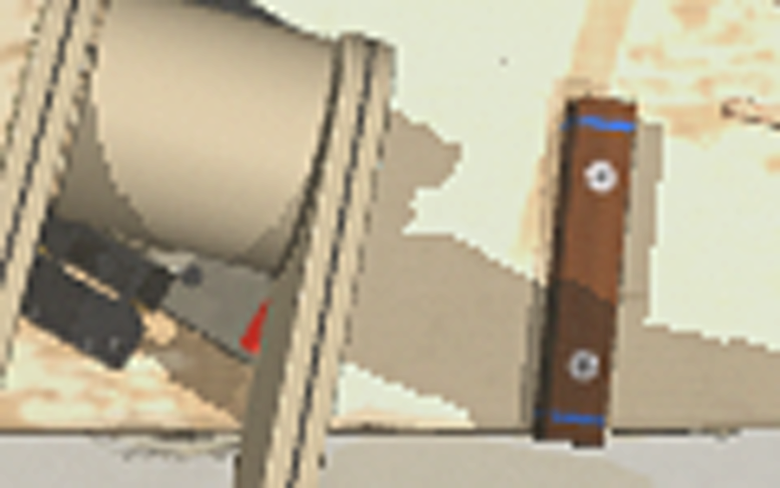

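The top view is now hidden by the arm, so I'll use the wrist camera and find the red stripe in it by code.

```bash
cat >> h.py <<'E'
def look(name):
    i=robot.camera_info("wrist");p,d=robot.read_camera("wrist")
    cv2.imwrite(f"pics/{name}.png",np.clip(p[:,:,::-1]*1.5,0,255).astype(np.uint8));np.savez(name+".npz",p=p,d=d,T=i["cam_to_world"])
    r,g,b=[p[:,:,k].astype(int) for k in range(3)]
    v,u=np.nonzero((r>90)&(g<.4*r)&(b<.4*r))
    W=np.array([px2w(i,a,c,z=.05)[:2] for a,c in zip(u,v)])
    if len(W)<30: print("red px",len(W));return
    (cx,cy),(w,h),_=rect=cv2.minAreaRect((W*1000).astype(np.float32))
    m=W.mean(0);e=np.linalg.svd(W-m,full_matrices=False)[2][0];e*=np.sign(e[0])
    s=(W-m)@e;print("red n",len(W),"centre",m.round(4),"rect",np.round([cx,cy,w,h],1),"head %.1f"%np.degrees(np.arctan2(e[1],e[0])),"ends",(m+e*s.min()).round(4),(m+e*s.max()).round(4),"px u",u.min(),u.max(),"v",v.min(),v.max())
E
python3 -c "
from h import *
look('w2')"
```

```text
red px 0
```

View pics/w2.png

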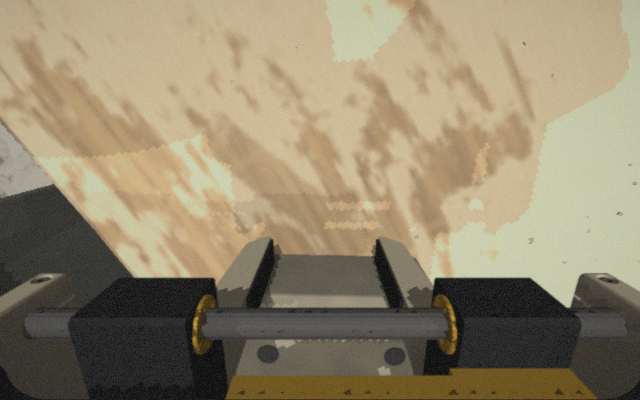

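The wrist view shows both fingers flush on the back face, and the two screws at (267,354) and (395,356) are centred between them. I'll continue the arc.

```bash
python3 -m pendant '[{"translation":[-3.5,-2.5,0],"twist":[0,0,-0.05],"grip":0.33},{"translation":[-3.5,-2.5,0],"twist":[0,0,-0.05],"grip":0.33},{"translation":[-3.5,-2.5,0],"twist":[0,-0.005,-0.05],"grip":0.33},{"translation":[-3.5,-2.5,0],"twist":[0,0,-0.05],"grip":0.33},{"translation":[-3.5,-2.5,0],"twist":[0,0,-0.05],"grip":0.33},{"translation":[-3.5,-2.5,0],"twist":[0,0,-0.05],"grip":0.33},{"translation":[-3.5,-2.5,0],"twist":[0,0,-0.05],"grip":0.33},{"translation":[-3.5,-2.5,0],"twist":[0,0,-0.05],"grip":0.33},{"translation":[-3,0,0],"twist":[0,0,0],"grip":0.33},{"translation":[0,0,0],"twist":[0,0,0],"grip":0.33}]'
python3 -c "
from h import *
go([.48,-.2,.015],-6.7)
R=Ro.from_rotvec(robot.read_state()['orientation']).as_matrix();print(R[2])
look('w3')
p,d=robot.read_camera('top');np.savez('top2.npz',p=p,d=d)
p2,d=robot.read_camera('side');np.savez('side2.npz',p=p2,d=d)
c=lambda a:np.clip(cv2.resize(a,(400,300),interpolation=cv2.INTER_CUBIC)*1.5,0,255).astype(np.uint8)[:,:,::-1]
w=np.load('w3.npz')['p']
cv2.imwrite('pics/m3.png',np.vstack([np.hstack([c(p[190:265,320:420]),c(p2[170:290,250:410])]),np.hstack([c(w[200:,160:480]),c(w)])]))
"
```

```text
t: 5.25
tool_pos: [0.4872, -0.0949, 0.0184]
orientation: [-2.359, -2.068, -0.02]
force: [0.3, 0.1, 0.2]
opening: 0.0616
t 5.25 pos [ 0.4872 -0.0949  0.0184] tool y head -7.5 tilt 0.79 open 0.0616 F [0.3 0.1 0.2] q [-0.31  0.05  1.96  0.02  1.13 -0.18]
move mm [-105.2    6.6    2.1] twist z -0.014
[ 0.01295704  0.00494915 -0.99990381]
red px 0
```

View pics/m3.png

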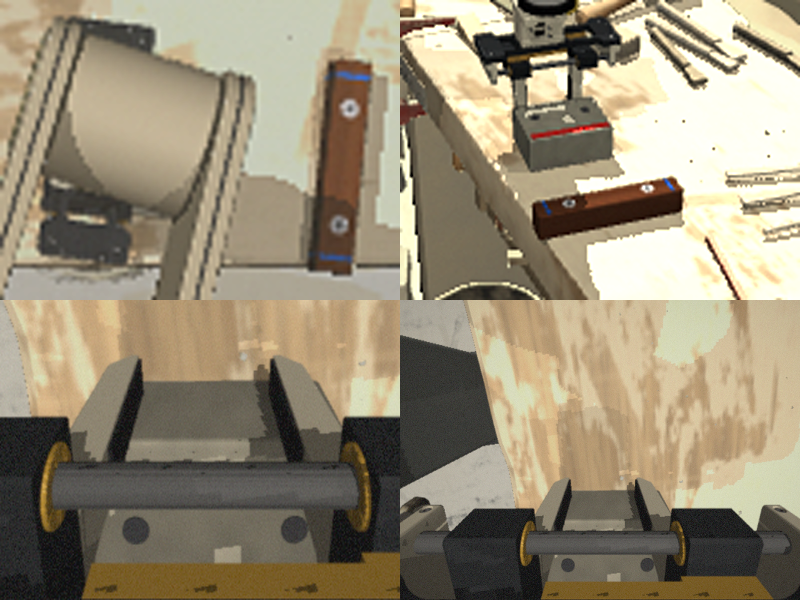

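The side view shows the block nearly square to the fence, with the stripe facing it. I'll measure both there.

```bash
python3 -c "
from h import *
p=np.load('side2.npz')['p'];i=robot.camera_info('side')
c=cv2.resize(p[200:280,290:400],None,fx=7,fy=7,interpolation=cv2.INTER_CUBIC)[:,:,::-1]
cv2.imwrite('pics/s3.png',np.clip(c*1.5,0,255).astype(np.uint8))
r,g,b=[p[:,:,k].astype(int) for k in range(3)]
m=(r>80)&(g<.45*r)&(b<.45*r);m[:200]=0;m[235:]=0;m[:,:290]=0;m[:,350:]=0
v,u=np.nonzero(m);W=np.array([px2w(i,a,c,z=.05)[:2] for a,c in zip(u,v)]);print(u.min(),u.max(),v.min(),v.max())
mm=W.mean(0);e=np.linalg.svd(W-mm)[2][0];e*=np.sign(e[0]);s=(W-mm)@e
print(len(W),mm,np.degrees(np.arctan2(e[1],e[0])),mm+e*s.min(),mm+e*s.max())
"
```

```text
302 332 219 224
52 [ 0.4783572 -0.1828383] -7.324066692127939 [ 0.42701167 -0.17623887] [ 0.52920882 -0.18937426]
```

View pics/s3.png

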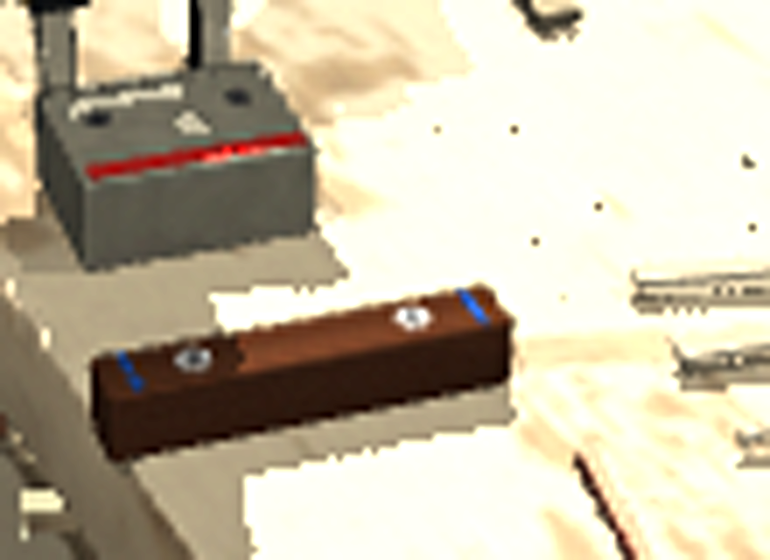

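```bash
python3 -c "
from h import *
i=robot.camera_info('side')
P=lambda u,v,z:px2w(i,290+(u+.5)/7-.5,200+(v+.5)/7-.5,z=z)[:2]
h=lambda a,b:np.degrees(np.arctan2(*(b-a)[::-1]))
for n,a,b,z in[('fence edge',(95,355),(485,286),.035),('fence front',(118,408),(511,326),.035),('blue',(118,353),(460,291),.035),('blue front',(142,390),(488,325),.035),('block bot',(90,270),(312,232),0.),('block top',(85,183),(313,150),.05)]:
    A,B=P(*a,z),P(*b,z);print(n,A.round(4),B.round(4),'%.1f'%h(A,B),'len %.4f'%np.linalg.norm(A-B))
"
```

```text
fence edge [ 0.3817 -0.2875] [ 0.5583 -0.3131] -8.2 len 0.1784
fence front [ 0.3757 -0.325 ] [ 0.553  -0.3437] -6.0 len 0.1783
blue [ 0.3912 -0.2903] [ 0.5464 -0.3118] -7.9 len 0.1567
blue front [ 0.3897 -0.3181] [ 0.5444 -0.3389] -7.7 len 0.1560
block bot [ 0.425  -0.1817] [ 0.5341 -0.1971] -8.0 len 0.1102
block top [ 0.4223 -0.1836] [ 0.5305 -0.2022] -9.7 len 0.1097
```

Block and fence both read about -7.3°, the gap is about 110 mm, and the block is centred to within about 5 mm. Next is a straight push of about 80 mm.

```bash
python3 -m pendant '[{"translation":[-5,0,0],"twist":[0,-0.006,0],"grip":0.33},{"translation":[-8,0,0],"twist":[0,-0.006,0],"grip":0.33},{"translation":[-10,0,0],"twist":[0,0,0],"grip":0.33},{"translation":[-10,0,0],"twist":[0,0,0],"grip":0.33},{"translation":[-10,0,0],"twist":[0,0,0],"grip":0.33},{"translation":[-10,0,0],"twist":[0,0,0],"grip":0.33},{"translation":[-10,0,0],"twist":[0,0,0],"grip":0.33},{"translation":[-8,0,0],"twist":[0,0,0],"grip":0.33},{"translation":[-5,0,0],"twist":[0,0,0],"grip":0.33},{"translation":[-2,0,0],"twist":[0,0,0],"grip":0.33}]'
python3 -c "
from h import *
go([.48,-.2,.018],-7.2)
R=Ro.from_rotvec(robot.read_state()['orientation']).as_matrix();print(R[2])
p,d=robot.read_camera('side');np.savez('side4.npz',p=p,d=d)
c=cv2.resize(p[200:280,290:400],None,fx=7,fy=7,interpolation=cv2.INTER_CUBIC)[:,:,::-1]
cv2.imwrite('pics/s4.png',np.clip(c*1.8,0,255).astype(np.uint8))"
```

```text
t: 6.4
tool_pos: [0.4798, -0.159, 0.0186]
orientation: [-2.355, -2.06, -0.035]
force: [0.8, 11.6, 3.2]
opening: 0.0616
t 6.4 pos [ 0.4798 -0.159   0.0186] tool y head -7.7 tilt 1.47 open 0.0616 F [ 0.8 11.6  3.2] q [-0.44  0.08  1.93  0.03  1.14 -0.32]
move mm [-40.6   5.6  -0.4] twist z -0.008
[ 0.02526862  0.00477262 -0.9996693 ]
```

View pics/s4.png

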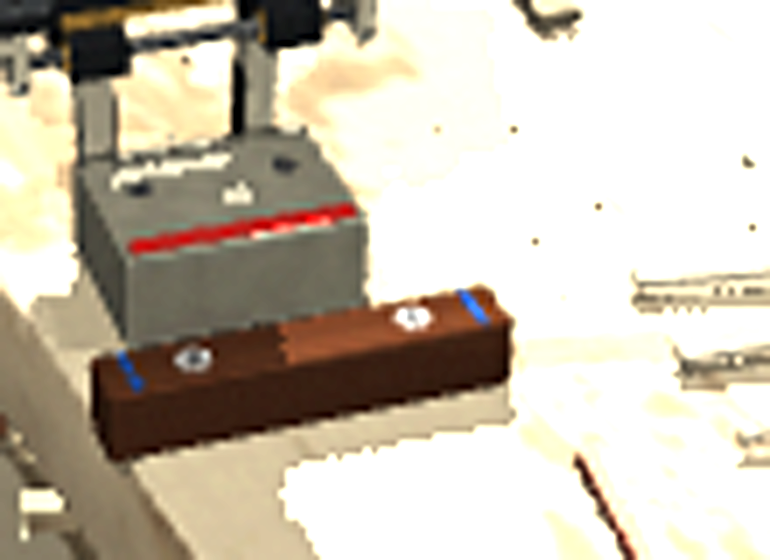

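The block is now about 45 mm from the fence, still parallel to it and between the marks. I'll measure the red stripe by code.

```bash
cat >> h.py <<'E'
def side(name):
    i=robot.camera_info('side');p,d=robot.read_camera('side');np.savez(name+'.npz',p=p,d=d)
    red(p,i)
def red(p,i):
    r,g,b=[p[:,:,k].astype(int) for k in range(3)]
    m=((r>80)&(g<.45*r)&(b<.45*r)).astype(np.uint8);m[:200]=0;m[255:]=0;m[:,:290]=0;m[:,360:]=0
    n,L,S,_=cv2.connectedComponentsWithStats(m,connectivity=8);k=1+S[1:,4].argmax()
    v,u=np.nonzero(L==k);W=np.array([px2w(i,a,c,z=.05)[:2] for a,c in zip(u,v)])
    mm=W.mean(0);e=np.linalg.svd(W-mm)[2][0];e*=np.sign(e[0]);s=(W-mm)@e
    o=np.array([.4697,-.2985]);a=np.radians(-7.3);E=np.array([[np.cos(a),np.sin(a)],[-np.sin(a),np.cos(a)]])
    print('red',len(W),mm.round(4),'head %.1f'%np.degrees(np.arctan2(e[1],e[0])),(mm+e*s.min()).round(4),(mm+e*s.max()).round(4),'fence frame mm',(E@(mm-o)*1000).round(1))
E
python3 -c "
from h import *
red(np.load('side2.npz')['p'],robot.camera_info('side'));red(np.load('side4.npz')['p'],robot.camera_info('side'))"
```

```text
red 52 [ 0.4784 -0.1828] head -7.3 [ 0.427  -0.1762] [ 0.5292 -0.1894] fence frame mm [ -6.1 115.8]
red 61 [ 0.4705 -0.2475] head -7.3 [ 0.4218 -0.2413] [ 0.5223 -0.2542] fence frame mm [-5.7 50.6]
```

```bash
python3 -m pendant '[{"translation":[-5,0,0],"twist":[0,-0.005,-0.002],"grip":0.33},{"translation":[-5,0,0],"twist":[0,-0.005,-0.002],"grip":0.33},{"translation":[-5,0,0],"twist":[0,-0.005,-0.002],"grip":0.33},{"translation":[-5,0,0],"twist":[0,-0.005,0],"grip":0.33},{"translation":[-5,0,0],"twist":[0,-0.005,0],"grip":0.33},{"translation":[-5,0,0],"twist":[0,0,0],"grip":0.33},{"translation":[-4,0,0],"twist":[0,0,0],"grip":0.33},{"translation":[-3,0,0],"twist":[0,0,0],"grip":0.33},{"translation":[-2,0,0],"twist":[0,0,0],"grip":0.33},{"translation":[0,0,0],"twist":[0,0,0],"grip":0.33}]'
python3 -c "
from h import *
go([.48,-.2,.018],-7.3)
R=Ro.from_rotvec(robot.read_state()['orientation']).as_matrix();print(R[2])
side('side5');p=np.load('side5.npz')['p']
c=cv2.resize(p[215:275,295:375],None,fx=9,fy=9,interpolation=cv2.INTER_CUBIC)[:,:,::-1]
cv2.imwrite('pics/s5.png',np.clip(c*1.8,0,255).astype(np.uint8))"
```

```text
t: 7.45
tool_pos: [0.4776, -0.1831, 0.0187]
orientation: [-2.35, -2.065, -0.032]
force: [0.6, 0.3, -0.2]
opening: 0.0619
t 7.45 pos [ 0.4776 -0.1831  0.0187] tool y head -7.4 tilt 1.39 open 0.0619 F [ 0.6  0.3 -0.2] q [-0.48  0.09  1.91  0.03  1.14 -0.37]
move mm [-16.4   4.6   0.3] twist z -0.002
[ 0.0239625   0.00331308 -0.99970737]
red 60 [ 0.4657 -0.2713] head -6.5 [ 0.4181 -0.2658] [ 0.5201 -0.2775] fence frame mm [-7.4 26.5]
```

View pics/s5.png

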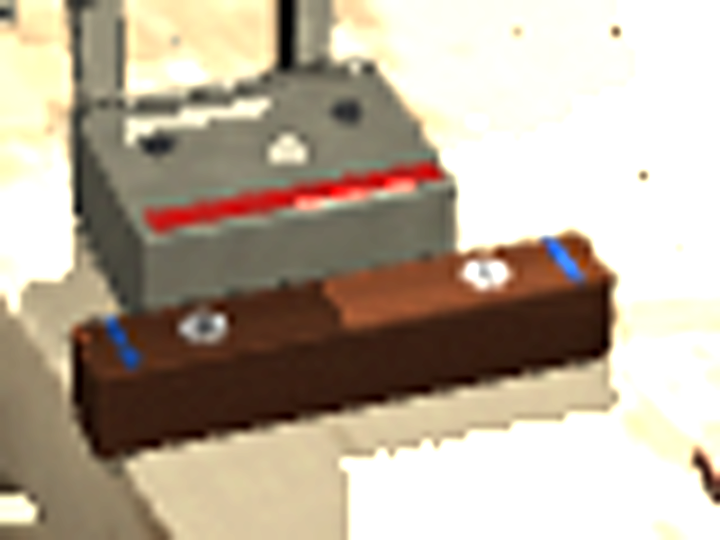

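The block is now about 19 mm from the fence, parallel to it and inside the marks. I'll push slowly from here.

```bash
python3 -m pendant '[{"translation":[-3,0,0],"twist":[0,0,0],"grip":0.33},{"translation":[-3,0,0],"twist":[0,0,0],"grip":0.33},{"translation":[-3,0,0],"twist":[0,0,0],"grip":0.33},{"translation":[-3,0,0],"twist":[0,0,0],"grip":0.33},{"translation":[-3,0,0],"twist":[0,0,0],"grip":0.33},{"translation":[-3,0,0],"twist":[0,0,0],"grip":0.33},{"translation":[-3,0,0],"twist":[0,0,0],"grip":0.33},{"translation":[-3,0,0],"twist":[0,0,0],"grip":0.33},{"translation":[-3,0,0],"twist":[0,0,0],"grip":0.33},{"translation":[-3,0,0],"twist":[0,0,0],"grip":0.33}]'
python3 -c "
from h import *
go([.48,-.2,.018],-7.3);print(robot.read_state()['wrist_torque'])
side('side6')"
```

```text
t: 8.5
tool_pos: [0.4766, -0.1962, 0.019]
orientation: [-2.335, -2.051, -0.062]
force: [0.7, 12.2, 5.1]
opening: 0.0619
t 8.5 pos [ 0.4766 -0.1962  0.019 ] tool y head -7.4 tilt 2.99 open 0.0619 F [ 0.7 12.2  5.1] q [-0.53  0.11  1.89  0.05  1.16 -0.42]
move mm [-3.3  3.9  0.8] twist z -0.002
[ 1.78162296 -0.50641946  0.09226216]
red 68 [ 0.4677 -0.2859] head -7.4 [ 0.4174 -0.2793] [ 0.52   -0.2927] fence frame mm [-3.6 12.3]
```

```bash
python3 -m pendant '[{"translation":[-3,0,0],"twist":[0,-0.01,0],"grip":0.33},{"translation":[-3,0,0],"twist":[0,-0.01,0],"grip":0.33},{"translation":[-3,0,0],"twist":[0,-0.01,0],"grip":0.33},{"translation":[-3,0,0],"twist":[0,-0.01,0],"grip":0.33},{"translation":[-3,0,0],"twist":[0,-0.01,0],"grip":0.33},{"translation":[-3,0,0],"twist":[0,-0.01,0],"grip":0.33},{"translation":[-3,0,0],"twist":[0,-0.01,0],"grip":0.33},{"translation":[-3,0,0],"twist":[0,-0.01,0],"grip":0.33},{"translation":[-3,0,0],"twist":[0,-0.01,0],"grip":0.33},{"translation":[-3,0,0],"twist":[0,-0.01,0],"grip":0.33}]'
python3 -c "
from h import *
go([.48,-.2,.018],-7.3);print(robot.read_state()['wrist_torque'])
side('side7')"
```

```text
t: 9.55
tool_pos: [0.4759, -0.2008, 0.0184]
orientation: [2.355, 2.073, -0.014]
force: [1.0, 17.4, 6.0]
opening: 0.062
t 9.55 pos [ 0.4759 -0.2008  0.0184] tool y head -7.3 tilt 0.56 open 0.0620 F [ 1.  17.4  6. ] q [-0.49  0.1   1.9  -0.01  1.13 -0.36]
move mm [1.3 3.9 0.4] twist z -0.000
[ 2.9940554  -0.69666964  0.05685742]
red 67 [ 0.4672 -0.2887] head -6.6 [ 0.417  -0.2828] [ 0.5198 -0.2948] fence frame mm [-3.8  9.4]
```

```bash
python3 -m pendant '[{"translation":[-4,0,0],"twist":[0,-0.004,0],"grip":0.33},{"translation":[-4,0,0],"twist":[0,-0.004,0],"grip":0.33},{"translation":[-4,0,0],"twist":[0,-0.004,0],"grip":0.33},{"translation":[-4,0,0],"twist":[0,-0.004,0],"grip":0.33},{"translation":[-4,0,0],"twist":[0,-0.004,0],"grip":0.33},{"translation":[-4,0,0],"twist":[0,-0.004,0],"grip":0.33},{"translation":[-4,0,0],"twist":[0,-0.004,0],"grip":0.33},{"translation":[-4,0,0],"twist":[0,-0.004,0],"grip":0.33},{"translation":[-4,0,0],"twist":[0,-0.004,0],"grip":0.33},{"translation":[-4,0,0],"twist":[0,-0.004,0],"grip":0.33}]'
python3 -c "
from h import *
go([.48,-.2,.018],-7.3);print(robot.read_state()['wrist_torque'])
side('side8');p=np.load('side8.npz')['p']
c=cv2.resize(p[215:275,295:375],None,fx=9,fy=9,interpolation=cv2.INTER_CUBIC)[:,:,::-1]
cv2.imwrite('pics/s8.png',np.clip(c*1.8,0,255).astype(np.uint8))"
```

```text
t: 10.6
tool_pos: [0.4757, -0.2004, 0.0184]
orientation: [-2.343, -2.067, -0.006]
force: [0.7, 23.2, 8.6]
opening: 0.0618
t 10.6 pos [ 0.4757 -0.2004  0.0184] tool y head -7.2 tilt 0.99 open 0.0618 F [ 0.7 23.2  8.6] q [-0.51  0.12  1.89  0.01  1.15 -0.38]
move mm [1.  4.2 0.3] twist z 0.002
[ 3.49100774 -0.67437701 -0.24894018]
red 65 [ 0.4663 -0.2884] head -6.4 [ 0.417  -0.2829] [ 0.5198 -0.2944] fence frame mm [-4.7  9.6]
```

View pics/s8.png

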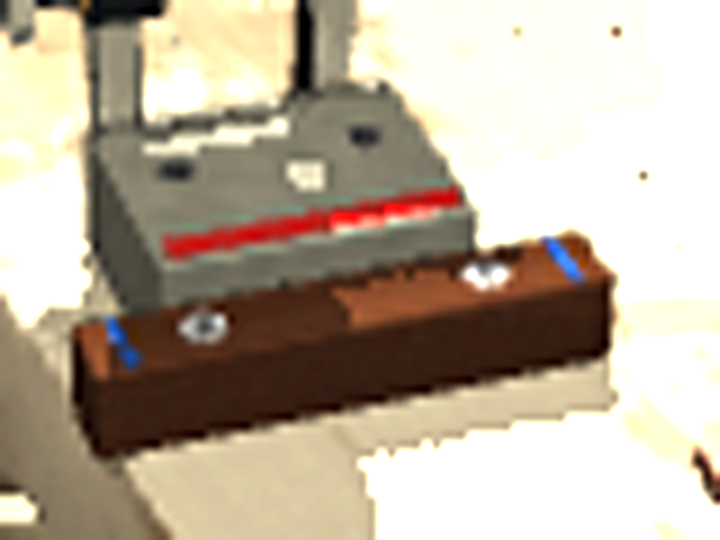

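The push has stalled at 23 N. The strip of face showing above the fence, from (165,265–305) to (470,210–250), has the same height at both ends, which fits contact. I'll seat both ends with a small yaw either way under pressure.

```bash
python3 -m pendant '[{"translation":[-4,0,0],"twist":[0,-0.004,0.015],"grip":0.33},{"translation":[-4,0,0],"twist":[0,-0.004,0.015],"grip":0.33},{"translation":[-4,0,0],"twist":[0,-0.004,0.015],"grip":0.33},{"translation":[-4,0,0],"twist":[0,-0.004,0],"grip":0.33},{"translation":[-4,0,0],"twist":[0,-0.004,-0.02],"grip":0.33},{"translation":[-4,0,0],"twist":[0,-0.004,-0.02],"grip":0.33},{"translation":[-4,0,0],"twist":[0,-0.004,-0.02],"grip":0.33},{"translation":[-4,0,0],"twist":[0,-0.004,-0.02],"grip":0.33},{"translation":[-4,0,0],"twist":[0,-0.004,0],"grip":0.33},{"translation":[-4,0,0],"twist":[0,-0.004,0],"grip":0.33}]'
python3 -c "
from h import *
go([.48,-.2,.018],-7.3);print(robot.read_state()['wrist_torque'])
side('side9')"
```

```text
t: 11.65
tool_pos: [0.4754, -0.198, 0.0186]
orientation: [-2.281, -2.1, -0.029]
force: [2.4, 22.3, 9.5]
opening: 0.0619
t 11.65 pos [ 0.4754 -0.198   0.0186] tool y head -4.7 tilt 2.56 open 0.0619 F [ 2.4 22.3  9.5] q [-0.52  0.13  1.88  0.03  1.17 -0.45]
move mm [-1.6  4.7  0.4] twist z 0.045
[ 3.36259457  0.04527121 -0.97779059]
red 67 [ 0.4672 -0.2887] head -6.6 [ 0.417  -0.2828] [ 0.5198 -0.2948] fence frame mm [-3.8  9.4]
```

```bash
python3 -m pendant '[{"translation":[-4,0,0],"twist":[0,0,0.01],"grip":0.33},{"translation":[-4,0,0],"twist":[0,0,0.01],"grip":0.33},{"translation":[-4,0,0],"twist":[0,0,0],"grip":0.33},{"translation":[-4,0,0],"twist":[0,0,0],"grip":0.33},{"translation":[4,0,0],"twist":[0,0,0],"grip":0.33},{"translation":[8,0,0],"twist":[0,0,0],"grip":0.33},{"translation":[15,0,0],"twist":[0,0,0],"grip":0.33},{"translation":[20,0,0],"twist":[0,0,0],"grip":0.33},{"translation":[0,0,-30],"twist":[0,0,0],"grip":0.33},{"translation":[0,0,-30],"twist":[0,0,0],"grip":0.33}]'
python3 -c "
from h import *
go([.48,-.2,.018],-7.3)
side('side10')"
```

```text
t: 12.7
tool_pos: [0.4783, -0.1509, 0.0787]
orientation: [-2.289, -2.051, -0.047]
force: [0.7, 0.4, 0.6]
opening: 0.0617
t 12.7 pos [ 0.4783 -0.1509  0.0787] tool y head -6.2 tilt 4.27 open 0.0617 F [0.7 0.4 0.6] q [-0.45  0.03  1.86  0.06  1.3  -0.36]
move mm [-52.7   8.8  57. ] twist z 0.019
red 68 [ 0.4677 -0.2888] head -6.8 [ 0.417  -0.2827] [ 0.5197 -0.295 ] fence frame mm [-3.2  9.4]
```

```bash
python3 -m pendant '[{"translation":[0,0,-35],"twist":[0,0,0],"grip":0.33},{"translation":[0,0,-35],"twist":[0,0,0],"grip":0.33},{"translation":[0,0,-35],"twist":[0,0,0],"grip":0.33},{"translation":[30,0,-15],"twist":[0,0,0],"grip":0.33},{"translation":[40,0,0],"twist":[0,0,0],"grip":0.33},{"translation":[40,0,0],"twist":[0,0,0],"grip":0.33},{"translation":[40,0,0],"twist":[0,0,0],"grip":0.33},{"translation":[40,0,0],"twist":[0,0,0],"grip":0.33},{"translation":[30,0,0],"twist":[0,0,0],"grip":0.33},{"translation":[0,0,0],"twist":[0,0,0],"grip":0.33}]'
python3 -c "
from h import *
go([.48,-.2,.018],-7.3)
side('side11');p2=np.load('side11.npz')['p']
p,d=robot.read_camera('top');np.savez('top11.npz',p=p,d=d)
c=lambda a,f:cv2.resize(a,None,fx=f,fy=f,interpolation=cv2.INTER_CUBIC)[:,:,::-1]
A=c(p[195:265,350:425],8);B=c(p2[215:275,310:350],5);B=cv2.copyMakeBorder(B,0,560-300,0,0,cv2.BORDER_CONSTANT)
full=c(p[120:270,100:500],.5)
B[300:375,:200]=full
cv2.imwrite('pics/end.png',np.clip(np.hstack([A,B])*1.6,0,255).astype(np.uint8))"
```

```text
t: 13.75
tool_pos: [0.5093, 0.0684, 0.2266]
orientation: [-2.308, -2.057, -0.057]
force: [-0.2, -0.1, 0.3]
opening: 0.062
t 13.75 pos [0.5093 0.0684 0.2266] tool y head -6.6 tilt 3.54 open 0.0620 F [-0.2 -0.1  0.3] q [-0.01 -0.11  1.72  0.06  1.54  0.1 ]
move mm [-282.1    4.2  191.9] twist z 0.013
red 65 [ 0.4681 -0.2886] head -6.9 [ 0.417  -0.2824] [ 0.5197 -0.2949] fence frame mm [-2.9  9.6]
```

View pics/end.png

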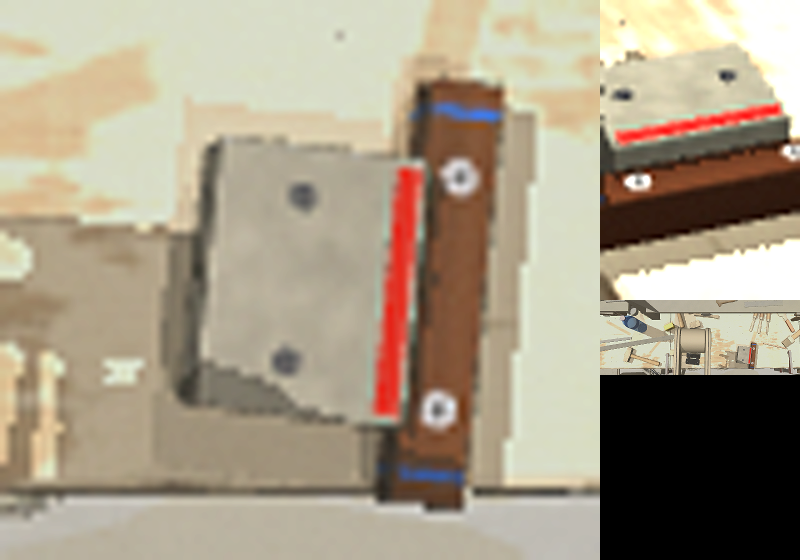

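The end view shows the face lying along the fence, with both ends inside the blue marks. One last numeric check before handing in.

```bash
python3 -c "
from h import *
i=robot.camera_info('top')
P=lambda u,v,z:px2w(i,350+(u+.5)/8-.5,195+(v+.5)/8-.5,z=z)[:2]
f1,f2=P(503,88,.035),P(465,508,.035);e=(f1-f2)/np.linalg.norm(f1-f2);n=np.array([-e[1],e[0]])
print('fence head',np.degrees(np.arctan2(e[1],e[0])))
m1,m2=P(500,115,.035),P(463,475,.035);o=(m1+m2)/2
for q in[(425,160),(400,424),(215,140),(185,405)]:
    w=P(*q,.05)-o;print('x,y(mm; flush face y about 0)',(w@e*1000).round(1),(w@n*1000-32).round(1))
print('marks',(m1-o)@e,(m2-o)@e)
# other things: change between first and last top pictures
a,b=np.load('top0.npz')['p'].astype(int),np.load('top11.npz')['p'].astype(int)
D=(abs(a-b).max(2)>40).astype(np.uint8);nn,L,S,_=cv2.connectedComponentsWithStats(D[140:262]);print([s.tolist() for s in S[1:] if s[4]>25])
"
```

```text
fence head -6.753184941222784
x,y(mm; flush face y about 0) 53.0 0.7
x,y(mm; flush face y about 0) -59.2 0.9
x,y(mm; flush face y about 0) 51.2 90.4
x,y(mm; flush face y about 0) -61.7 91.8
marks 0.07752414845686222 -0.07752414845686222
[[257, 35, 65, 87, 1825], [321, 41, 2, 39, 63], [252, 56, 6, 34, 51], [328, 64, 44, 43, 192], [374, 72, 4, 15, 32], [370, 75, 33, 39, 286], [251, 92, 3, 27, 34]]
```

The face is flush to within the measuring error of about 1 mm, and the only changes in the picture are the arm, its shadow and the block.

```bash
python3 -c "
from h import *
print(robot.close_job())"
```

```text
the job is handed in; nothing more can be done
None
```

The stone block now stands with its red-striped face flush against the fence, between the two blue marks, and the job is handed in. I pushed low on its back face with both fingertips. The block was turned about 38° while still roughly 110 mm from the fence, then slid straight in and pressed home at about 23 N. I then backed the arm well clear; the simulated time was about 14 s.

**Last checks:**
- **Flush:** in the top view both ends of the face lie 0.7 and 0.9 mm from the fence line, within the roughly 2 mm calibration error.
- **Heading:** the stripe reads -6.9° in the side view and the fence -6.8° in the top view. Single fence readings during the work ran from -6.0° to -8.2°, so those two are no finer than about 1°.
- **Between the marks:** the block spans about -60 to +53 mm along the fence, against marks at ±78 mm.
- **Other things on the bench:** comparing the first and last top pictures, the only changes were the block, the arm and its shadow. This does not cover anything the arm hides in the last picture.

**Not as planned:** the tool leaned by up to about 4° under load while pressing and backing off. I saw no effect on the block.

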